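# Close up the sample box under the viewing lamp

## Robot

A 6-joint arm with a two-finger parallel gripper is mounted at the origin on the work surface. World frame = base frame: x ahead of the robot, y to its left, z up, the work surface at z = 0. Lengths are in m, angles in rad, forces in N, time in s.
With the tool pointing down it reaches from about 0.425 to 0.95 m from the base axis. Payload 3.5 kg.
Tool frame: the origin (TCP) lies midway between the tips of the shut fingers; the grasp point (between the pads) lies 19 mm behind it; z points along the fingers, y is the line along which they close (so a half turn about z gives the same grasp; the last joint's range is limited). The gripper opens to 85 mm and grips with 20 to 120 N. Pads are 22 mm wide; open, the fingers measure 114 mm over their backs; the gripper's body (76 mm by 85 mm) begins 54 mm behind the grasp point. The pads swing forward as they close: fully open they stand 13 mm farther back than shut.
Start: joints at [0.972, 0.286, 1.577, -0, 1.279, -0.15], TCP at [0.293, 0.608, 0.231] pointing down, gripper open.
Joint ranges: [-2.77, 2.77], [-0.9, 2.22], [0.21, 2.48], [-1.53, 4.67], [0.24, 2.81], [-2.84, 2.84]. Speed limits (rad/s): [2.79, 2.79, 3.14, 3.14, 3.14, 3.14].

## Interface

Orientations are given as a unit quaternion [x, y, z, w].
In Python, from rig import arm, eyes gives the robot as it stands. Calls block until the motion is done:
- arm.goto(position, orientation): joint-space move of the TCP to a pose.
- arm.move_straight(position, speed=0.15, orientation=None, until_force=None): straight line of the TCP; orientation=None keeps the orientation; speed is the mean speed in m/s. With until_force (N) it stops when the force on the tool has changed by that much, and returns True; else False.
- arm.movej(angles): joint-space move.
- arm.set_gripper(opening): opening from 0.0 (shut) to 1.0 (fully open); the grip force is fixed at half the most; returns when the fingers have stopped.
- arm.wait(seconds).
- arm.inverse_kinematics(position, orientation): joint angles nearest the present ones, or None.
- arm.observe(): the state.
- eyes.get_image(name): name is "scene" or "top"; returns the picture (480x640x3 uint8, blue, green, red); there is no depth.
- eyes.camera_model(name): a dict with "K" (3x3 intrinsics, pixels), "k1" (the pictures are not rectified: a ray, as slopes to the right and down, at radius r is drawn at 1 + k1 r^2 times it, then the intrinsics apply), "R" (3x3) and "t" (3): a world point X has camera coordinates R X + t. Camera axes: x right, y down, z forward; pixel columns grow to the right and rows downward; lengths in m; the calibration is good to about 2 mm. A picture is of the moment at which its call begins. camera_model takes no time and is no camera call.
A pose or a line that the arm cannot do raises arm.Unreachable and nothing moves.
- arm.finish_job(): hands the job in; it is judged then, once.
The state is a dict: "time_s": time; "q": joint angles; "joint_vel": joint speeds; "tau": joint torques, N m; "tool_pos": TCP position; "eef_rot": TCP orientation; "contact_force": force on the tool from outside, world axes, zero at the start; "ft_torque": the same for the moment, N m; "finger_gap": opening from 0.0 (shut) to 1.0 (fully open); "grasp_force": force on a finger pad.
Only numpy, scipy, OpenCV 4.12 (cv2) and the standard library are available. Lean on these libraries where they do the work, as an engineer would, in place of code of your own. Each camera call takes 0.05 s, during which the arm holds its last target. There are 200 camera calls.

## Task

Close up the open sample box standing under the lamp: of the two lids on the table, fit the one that matches the box, fully down on its rim, then flip down all four of its side clips until each has snapped home against the box. Do not bump the lamp, and leave the other lid and the things standing around where they are.

Things in the scene. Friction and masses are not known exactly. Their poses are not given: they have to be found in the camera images.
- box_rim (a point): Open grey box of material samples, heavy, does not move: 200 (its x) x 123 (its y) x 80 mm high, walls 3 mm, mouth 194 x 117 mm. The point is the centre of the mouth at rim height, 80 mm above the table; z up, its +x end is the one under the lamp. Samples end 19 mm below the rim. Four ribs (one per clip) stand 9.5 mm out of the long walls, 9 to 16 mm below the rim.
- lid_long_grip (a point): The lid that fits: white plastic, 0.3 kg, right side up. The point is the centre of its grey bridge handle: a bar along the lid's x, 100 long, 16 wide, 12 mm thick, with 76 mm free between its end posts and 18 mm clear below it; 37 mm above the table at the start, 29 mm above box_rim when the lid is fully on. z up. The lid fits either way round (half a turn).
- lid_long_seat (a point): Centre of the underside of the long lid's plate, 206 (x) x 134 (y) x 5 mm; this face lies on the box rim when the lid is on. Below it a plug 191.5 x 114.6 mm, 8 mm deep, with a round edge (radius 4 mm), goes into the mouth. Clip hinges: along x on the long edges, 70.5 mm to either side (y), 2.5 mm above this point, clips centred 65 mm either way along x.
- lid_short_grip (a point): The other lid, which does not fit: made the same, but only 150 mm long (plate 150 x 134 mm, clips 42 mm either way along x). The point is the centre of its handle bar, 37 mm above the table.
- lid_long_clip1 (a joint): Clip at the long lid's +x +y quarter: grey flap 36 wide, 30 mm long. 0 = up: out and 20 degrees above level. 1.92 rad = down by the box wall, outer face 76 mm from the lid's middle. Stiff hinge, stays where left (1 N). From about 1.5 its tooth meets the rib of the box: press the lower end inward (about 5 N) until it snaps past. Works only with the lid within 1.5 mm of fully on.
- lid_long_clip2 (a joint): The same kind of clip, at the lid's +x -y quarter.
- lid_long_clip3 (a joint): The same kind of clip, at the lid's -x +y quarter.
- lid_long_clip4 (a joint): The same kind of clip, at the lid's -x -y quarter.
- lamp: Viewing lamp, fixed. Origin under its round foot, 130 mm across; column 16 mm thick, 296 mm tall. From it an arm goes to -x and holds a level aluminium light bar: 60 (x) x 270 (y) x 22 mm, its middle 115 mm to -x of the column, its underside 230 mm above the table. The bar hangs over the two far clips of the box, whose centre is about 200 mm to -x of the column.
- mug: White mug 76 mm across, 85 mm tall; bystander. Origin under its centre.
- tile: Grey stone sample 100 x 100 x 22 mm lying flat; bystander. Origin under its centre.
- plank: Dark wood sample 120 x 60 x 20 mm lying flat; bystander. Origin under its centre.
Mind the look-alikes: they are no part of the job. Leave any red look-alike of the part that bears box_rim alone.

How it is judged:
On the way:
1. the long lid sits fully down on the box (horizontal distance between lid_long_grip and box_rim below 0.006 m and z of lid_long_grip in the frame of box_rim below 0.0315 m), for 0.2 s.
At the end, for the whole second after the job is handed in: The long lid lies fully down on the box rim (handle centre within 6 mm of the box's centre and less than 2.5 mm above its seated height, level within 2 degrees) and all four of its clips are down (beyond 1.75 of 1.92 rad) (all of step 1 and angle between the z axis of lid_long_grip and the z axis of box_rim, either way round below 0.035 rad and value of joint each of lid_long_clip1, lid_long_clip2, lid_long_clip3, lid_long_clip4 above 1.75 rad); the robot touches nothing.
It fails at once if the lamp is bumped (over 10 N) (contact force between lamp and anything else above 10 N).
It fails at once if the short lid is moved by more than 20 mm (distance of lid_short_grip from where it was at the start of the episode above 0.02 m).
It fails at once if a bystander is moved by more than 20 mm (distance of any of mug, tile, plank from where it was at the start of the episode above 0.02 m).
It also fails if it takes over 64 s, if anything falls off the work surface, if the arm or the gripper's body presses on something with over 40 N, if the wrist force passes 120 N, or if a joint passes its speed limit or range.

## Working session

There is one attempt and no reset: what is moved stays moved. The work goes in short steps, each a Python script; the robot and the scene stay as the last script left them, time stands still between calls to the robot, and variables do not carry over. Pictures are saved under pics/ and viewed, at most 10 in all, crops included, and the job is handed in when it is done.

```bash
ls; mkdir -p pics; python3 - <<'E'
from rig import arm, eyes
import cv2,numpy as np
for n in("scene","top"):
    cv2.imwrite(f"pics/{n}0.png",eyes.get_image(n)); m=eyes.camera_model(n); print(n,m)
print(arm.observe()["time_s"])
E
```

```text
pics
scene {'K': array([[467.58400421,   0.        , 317.62221946],
       [  0.        , 467.58400421, 246.14872035],
       [  0.        ,   0.        ,   1.        ]]), 'k1': -0.009067970186258979, 'R': array([[ 0.56063188,  0.82768713,  0.02501835],
       [ 0.47957083, -0.29990926, -0.8246613 ],
       [-0.67505831,  0.47432948, -0.56507329]]), 't': array([-0.29735357, -0.17441743,  1.53438621])}
top {'K': array([[555.88496203,   0.        , 327.68892373],
       [  0.        , 555.88496203, 247.00035284],
       [  0.        ,   0.        ,   1.        ]]), 'k1': -0.15131106020935087, 'R': array([[ 0.01655537, -0.99984428,  0.00610947],
       [-0.99121551, -0.01721377, -0.13113162],
       [ 0.13121637, -0.00388486, -0.99134614]]), 't': array([-0.00823308,  0.49216691,  1.41242003])}
0.1
```

View pics/top0.png

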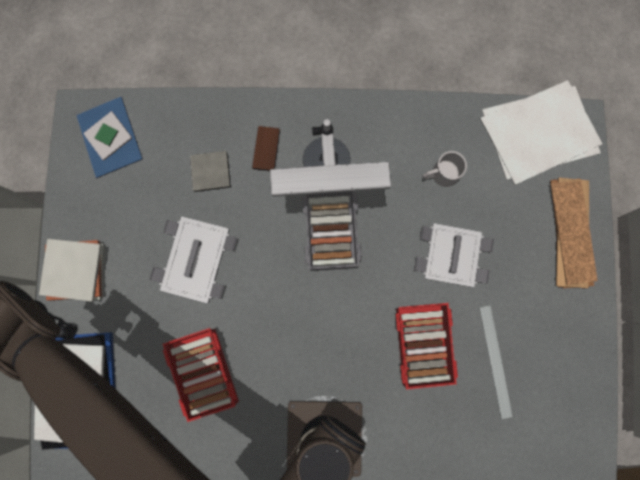

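View pics/scene0.png

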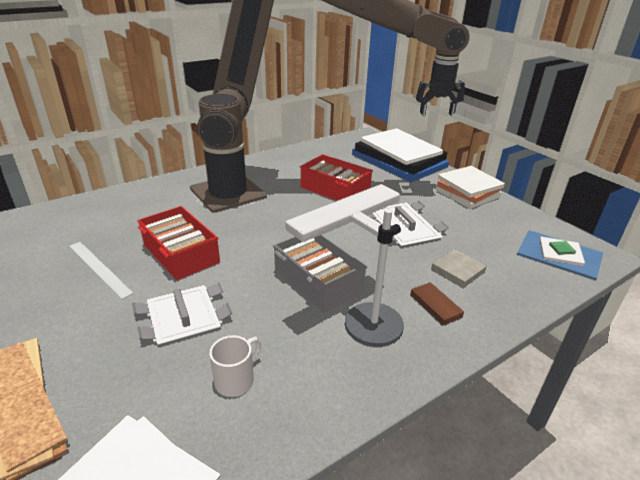

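The top view shows two white lids, at (195,259), which looks long, and at (455,255), which is shorter. It also shows the grey box at (332,232) under the light bar at (330,178), and red look-alike boxes at (200,373) and (425,345). I choose the lid at (195,259) and the grey box, and check both in one close crop.

```bash
cat > h.py <<'E'
from rig import arm, eyes
import cv2,numpy as np
from scipy.spatial.transform import Rotation as Rot
M={n:eyes.camera_model(n) for n in("scene","top")}
def und(n,p):
    m=M[n]; p=np.atleast_2d(np.asarray(p,float))
    return cv2.undistortPoints(p.reshape(-1,1,2),m["K"],np.array([m["k1"],0,0,0.])).reshape(-1,2)
def onplane(n,p,z):
    m=M[n]; d=np.c_[und(n,p),np.ones(len(np.atleast_2d(p)))]@m["R"]; c=-m["R"].T@m["t"]
    return c+d*((z-c[2])/d[:,2:])
def proj(n,X):
    m=M[n]; return cv2.projectPoints(np.atleast_2d(X).astype(float),cv2.Rodrigues(m["R"])[0],m["t"],m["K"],np.array([m["k1"],0,0,0.]))[0].reshape(-1,2)
E
python3 - <<'E'
from h import *
t=cv2.imread("pics/top0.png"); s=cv2.imread("pics/scene0.png")
hsv=cv2.cvtColor(t,cv2.COLOR_BGR2HSV)
w=((hsv[...,2]>165)&(hsv[...,1]<40)).astype(np.uint8)
for name,(x0,x1,y0,y1) in dict(L=(145,245,205,310),S=(410,500,215,295)).items():
    mm=np.zeros_like(w); mm[y0:y1,x0:x1]=w[y0:y1,x0:x1]
    c=max(cv2.findContours(mm,0,1)[0],key=cv2.contourArea)
    P=onplane("top",c.reshape(-1,2),.013)[:,:2]
    r=cv2.minAreaRect(P.astype(np.float32)*1000); print(name,r)
    g=cv2.fillPoly(np.zeros_like(w),[c],1)
    g=cv2.erode(g,np.ones((9,9)))&(hsv[...,2]<140)
    c2=max(cv2.findContours(g.astype(np.uint8),0,1)[0],key=cv2.contourArea)
    print(" handle",cv2.minAreaRect(onplane("top",c2.reshape(-1,2),.043)[:,:2].astype(np.float32)*1000))
a=cv2.resize(t[185:285,295:375],None,fx=5,fy=5,interpolation=2)
b=cv2.resize(s[225:320,265:370],None,fx=3.7,fy=5,interpolation=2)
a2=cv2.resize(t[205:310,145:245],None,fx=3.9,fy=4.7,interpolation=2)
cv2.imwrite("pics/crop1.png",np.hstack([a,cv2.resize(b,(400,500))]))
E
```

```text
L ((456.5694580078125, 354.75787353515625), (134.52415466308594, 203.7488555908203), 76.81754302978516)
 handle ((455.3179626464844, 349.3293151855469), (22.417264938354492, 98.73483276367188), 76.85014343261719)
S ((480.12640380859375, -333.54522705078125), (133.54159545898438, 146.9922637939453), 80.42977905273438)
 handle ((478.5556945800781, -330.6840515136719), (20.109495162963867, 101.27574920654297), 81.42310333251953)
```

View pics/crop1.png

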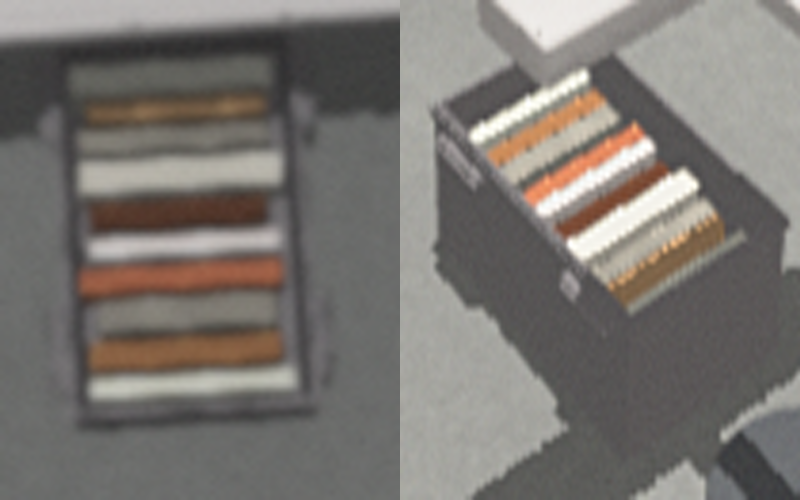

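The crop shows the grey box with its open mouth. Its near corners are at top px (311,269) and (357,267). Its +x corners are at scene px (324,284) and (366,267), and the -x corners at (274,245) and about (320,235). It is not one of the red boxes. The lid at (195,259) measures 204x134 mm, so it is the long one; the other measures 147x133 mm.

```bash
python3 - <<'E'
from h import *
np.set_printoptions(precision=4,suppress=True)
for n in M: print(n,-M[n]["R"].T@M[n]["t"])
print(onplane("top",[[311,269.4],[357.4,267.4],[307.4,195],[353,194]],.08))
A=onplane("scene",[[274.2,245],[324,283.9],[366,266.8],[319.5,235.5]],.08);print(A,A.mean(0))
for i in range(4):
    d=A[(i+1)%4]-A[i]; print(np.linalg.norm(d),np.degrees(np.arctan2(d[1],d[0])))
# red tops vs. rib positions; lamp: column base / bar ends in top (underside .230, top .252)
print("bar top",onplane("top",[[270,170],[387,163.5],[390,187],[272,194]],.252))
print("foot",onplane("scene",[[375,322]],.0), onplane("scene",[[388,209]],.296))
# lid corners seen from scene at z=.013: white mask rect
s=cv2.imread("pics/scene0.png");h=cv2.cvtColor(s,cv2.COLOR_BGR2HSV)
# column profiles for box sides in the top picture
t=cv2.imread("pics/top0.png")
for r in (215,240,258): print(r,t[r,300:366].astype(int).sum(1).tolist())
E
```

```text
scene [ 1.2862 -0.534   0.7306]
top [0.3026 0.0057 1.4648]
[[ 0.4287  0.0411  0.08  ]
 [ 0.4357 -0.0749  0.08  ]
 [ 0.6187  0.0542  0.08  ]
 [ 0.6234 -0.062   0.08  ]]
[[ 0.448  -0.0757  0.08  ]
 [ 0.6382 -0.0585  0.08  ]
 [ 0.6388  0.06    0.08  ]
 [ 0.4717  0.0431  0.08  ]] [ 0.5492 -0.0078  0.08  ]
0.1909983582867194 5.188961060248622
0.1184246527605835 89.7084986682778
0.16799299351081173 -174.25427894969891
0.12121213402260085 -101.26051046389294
bar top [[ 0.6357  0.1337  0.252 ]
 [ 0.6557 -0.1298  0.252 ]
 [ 0.6013 -0.1365  0.252 ]
 [ 0.5804  0.1273  0.252 ]]
foot [[0.7313 0.0196 0.    ]] [[0.7349 0.012  0.296 ]]
215 [323, 329, 323, 320, 317, 305, 284, 249, 210, 207, 250, 287, 309, 309, 312, 310, 304, 309, 318, 315, 321, 293, 302, 294, 294, 288, 286, 298, 299, 290, 302, 296, 294, 300, 305, 306, 311, 321, 327, 327, 333, 354, 364, 376, 395, 415, 410, 419, 418, 425, 403, 341, 250, 232, 273, 299, 299, 302, 317, 318, 314, 317, 315, 314, 321, 324]
240 [325, 322, 331, 322, 318, 323, 330, 330, 308, 251, 238, 283, 303, 302, 309, 312, 318, 316, 320, 324, 326, 327, 323, 315, 319, 318, 316, 318, 324, 323, 326, 324, 331, 324, 316, 318, 316, 313, 306, 305, 309, 308, 313, 305, 303, 310, 310, 306, 313, 306, 295, 283, 285, 263, 221, 226, 275, 306, 315, 326, 318, 323, 320, 325, 319, 320]
258 [323, 318, 322, 313, 318, 327, 334, 338, 344, 314, 247, 202, 215, 267, 270, 259, 264, 255, 263, 258, 267, 256, 264, 265, 273, 267, 254, 249, 249, 246, 249, 249, 260, 259, 262, 284, 299, 295, 301, 299, 297, 301, 298, 293, 300, 311, 313, 332, 346, 369, 385, 425, 441, 402, 330, 249, 233, 292, 316, 318, 287, 286, 302, 317, 315, 312]
```

```bash
python3 - <<'E'
from h import *
def rect(n,img,c,yaw,z,hx,hy,s=0.5):   # rows: +x up, cols: +y left, s mm/px
    u=(np.arange(int(2*hx/s))*s-hx)/1000; v=(np.arange(int(2*hy/s))*s-hy)/1000
    X,Y=np.meshgrid(-u,-v,indexing="ij"); a=np.radians(yaw)
    P=np.stack([c[0]+X*np.cos(a)-Y*np.sin(a),c[1]+X*np.sin(a)+Y*np.cos(a),0*X+z],-1).reshape(-1,3)
    q=proj(n,P).astype(np.float32).reshape(X.shape+(2,))
    return cv2.remap(img,q[...,0],q[...,1],cv2.INTER_CUBIC)
t=cv2.imread("pics/top0.png"); s=cv2.imread("pics/scene0.png")
bc,by=(.536,-.008),4.0
lc,ly=(.4565,.3535),-13.2
ims=[rect("top",t,bc,by,.08,135,98),rect("scene",s,bc,by,.08,135,98)]
def tick(im):
    im=cv2.convertScaleAbs(im,alpha=1.6)
    for k in range(0,im.shape[0],20): cv2.line(im,(0,k),(12 if k%100==70 else 5,k),(0,255,255),1)
    for k in range(0,im.shape[1],20): cv2.line(im,(k,0),(k,12 if k%100==96 else 5),(0,255,255),1)
    return im
cv2.imwrite("pics/rect.png",np.hstack([tick(i) for i in ims]))
ims2=[rect("top",t,lc,ly,.013,135,98),rect("scene",s,lc,ly,.013,135,98)]
cv2.imwrite("pics/rectlid.png",np.hstack([tick(i) for i in ims2]))
E
```

```text
(no output)
```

View pics/rect.png

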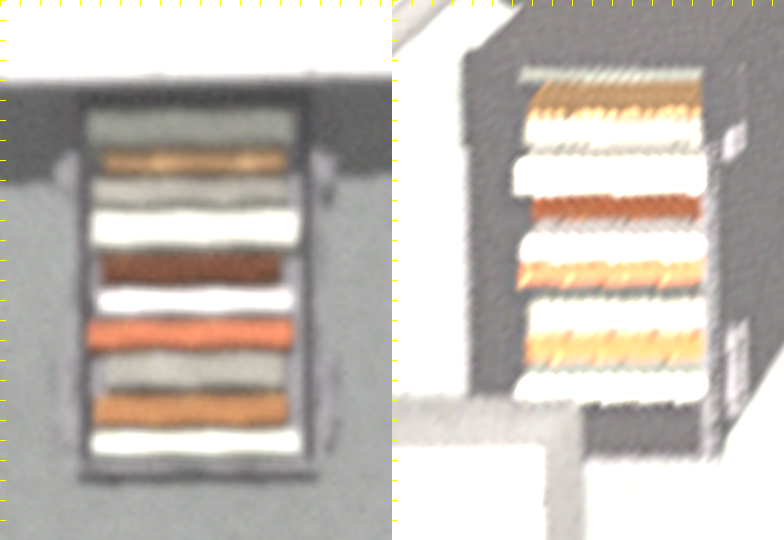

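View pics/rectlid.png

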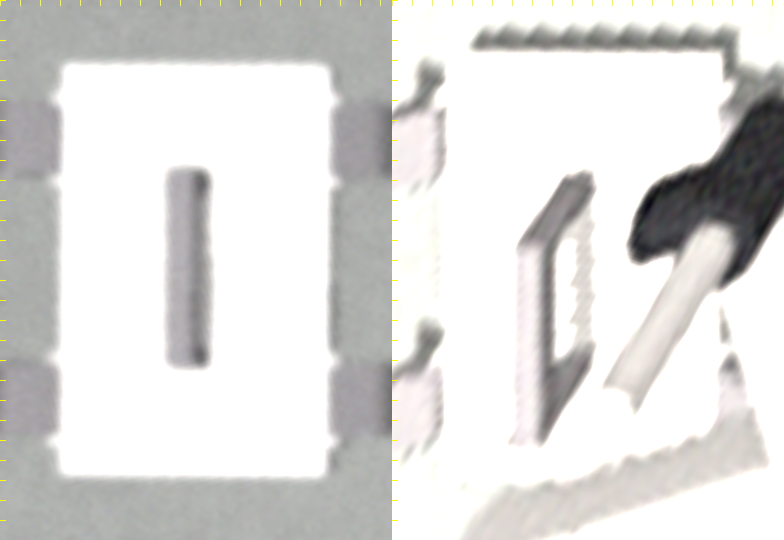

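The rectified views agree with each other and with the given sizes.
- **Mouth edges:** the top view has them at columns 80 and 314, which is 117 mm. The -x mouth edge is at row 459 in both views.
- **Box centre:** about (0.5385, -0.0083), yaw 4°.
- **Long lid:** 208 x 134.5 mm, centred at about (0.4567, 0.3542), yaw -13.2°.
- **Light bar:** its -x edge is at x≈0.588, so I grip the handle 18 mm toward -x to keep the gripper clear of it.

```bash
cat >> h.py <<'E'
B=np.array([.5385,-.0083]); BY=np.radians(4.0)
L=np.array([.4567,.3542]); LY=np.radians(-13.2)
def rz(a): return np.array([[np.cos(a),-np.sin(a)],[np.sin(a),np.cos(a)]])
def box(x,y,z): return np.r_[B+rz(BY)@[x,y],z]
def quat(yaw,tilt=0,turn=0):
    """tool down, tool y along the yawed y; tilt>0 points the fingers toward +x; turn about tool z"""
    R=Rot.from_euler("z",yaw)*Rot.from_euler("y",-tilt)*Rot.from_euler("x",np.pi)*Rot.from_euler("z",turn)
    return R.as_quat()
def st(): 
    o=arm.observe(); print("t%.2f"%o["time_s"],np.round(o["tool_pos"],4),"F",np.round(o["contact_force"],1),"gap %.3f gf %.1f"%(o["finger_gap"],o["grasp_force"])); return o
E
python3 - <<'E'
from h import *
o=st(); print(Rot.from_quat(o["eef_rot"]).as_matrix().round(2).tolist())
p=np.r_[L+rz(LY)@[-.018,0],.10]
for t in (0,np.pi):
  print("lid",arm.inverse_kinematics(p,quat(LY,0,t)),"box",arm.inverse_kinematics(box(-.018,0,.1),quat(BY,0,t)))
  for x in(.065,-.065):
    for y in(.095,-.095):
      for d in (0,20,30,45):
        q=arm.inverse_kinematics(box(x,y,.06),quat(BY,np.radians(d),t)); print(x,y,d,None if q is None else np.round(q,2))
E
```

```text
t0.10 [0.2925 0.6076 0.2301] F [-1.2 -0.1  0.1] gap 1.000 gf 0.0
[[-0.9, 0.43, -0.0], [0.43, 0.9, -0.0], [0.0, -0.0, -1.0]]
lid [ 5.05372277e-01  1.96146201e-01  1.94300080e+00 -4.44089210e-16
  1.00244565e+00  2.30655207e+00] box [-2.13392182e-01  9.89930839e-02  2.05363580e+00 -4.44089210e-16
  9.88963773e-01  1.28759097e+00]
0.065 0.095 0 [-0.02  0.33  1.87 -0.    0.95  1.48]
0.065 0.095 20 [-0.03  0.18  2.08  0.07  0.53  1.42]
0.065 0.095 30 [-0.04  0.14  2.18  0.18  0.31  1.3 ]
0.065 0.095 45 None
0.065 -0.095 0 [-0.32  0.35  1.83 -0.    0.96  1.18]
0.065 -0.095 20 [-0.39  0.22  2.04  0.28  0.59  0.91]
0.065 -0.095 30 [-0.42  0.18  2.13  0.6   0.43  0.58]
0.065 -0.095 45 [-0.48  0.16  2.25  1.52  0.38 -0.35]
-0.065 0.095 0 [-0.04  0.06  2.18 -0.    0.9   1.46]
-0.065 0.095 20 [-0.07 -0.11  2.38  0.09  0.52  1.36]
-0.065 0.095 30 [-0.08 -0.17  2.48  0.24  0.32  1.21]
-0.065 0.095 45 None
-0.065 -0.095 0 [-0.43  0.1   2.14 -0.    0.9   1.07]
-0.065 -0.095 20 [-0.53 -0.05  2.33  0.35  0.6   0.71]
-0.065 -0.095 30 [-0.59 -0.1   2.42  0.7   0.5   0.34]
-0.065 -0.095 45 None
lid [ 5.0
[... 257 characters left out ...]
095 20 [-0.03  0.18  2.08  0.07  0.53 -1.72]
0.065 0.095 30 [-0.04  0.14  2.18  0.18  0.31 -1.84]
0.065 0.095 45 None
0.065 -0.095 0 [-0.32  0.35  1.83 -0.    0.96 -1.96]
0.065 -0.095 20 [-0.39  0.22  2.04  0.28  0.59 -2.23]
0.065 -0.095 30 [-0.42  0.18  2.13  0.6   0.43 -2.56]
0.065 -0.095 45 [-0.48  0.16  2.25  1.52  0.38  2.79]
-0.065 0.095 0 [-0.04  0.06  2.18 -0.    0.9  -1.68]
-0.065 0.095 20 [-0.07 -0.11  2.38  0.09  0.52 -1.78]
-0.065 0.095 30 [-0.08 -0.17  2.48  0.24  0.32 -1.93]
-0.065 0.095 45 None
-0.065 -0.095 0 [-0.43  0.1   2.14 -0.    0.9  -2.07]
-0.065 -0.095 20 [-0.53 -0.05  2.33  0.35  0.6  -2.43]
-0.065 -0.095 30 [-0.59 -0.1   2.42  0.7   0.5  -2.8 ]
-0.065 -0.095 45 None
```

```bash
python3 - <<'E'
from h import *
q=quat(LY,0,np.pi); p=np.r_[L+rz(LY)@[-.018,0],.09]
arm.goto(p,q); st()
p[2]=.021; hit=arm.move_straight(p,.12,until_force=8); print(hit); st()
arm.set_gripper(0.0); st()
p[2]=.14; arm.move_straight(p,.2); st()
im=eyes.get_image("scene"); cv2.imwrite("pics/g.png",cv2.resize(im[60:300,300:620],None,fx=2.2,fy=2.2)); st()
E
```

```text
t1.32 [0.4396 0.3592 0.0908] F [ 0.1 -1.1 -0.2] gap 0.997 gf 0.0
False
t2.05 [0.4396 0.3588 0.0215] F [ 0.4 -0.3  0.1] gap 0.996 gf 0.0
t2.69 [0.4394 0.3584 0.0214] F [-0.1 -0.2  2.9] gap 0.171 gf 59.6
t3.43 [0.4379 0.3576 0.1381] F [-0.5 -0.4 -3.6] gap 0.172 gf 58.9
t3.48 [0.4376 0.3574 0.1374] F [ 0. -0. -4.] gap 0.168 gf 58.9
```

View pics/g.png

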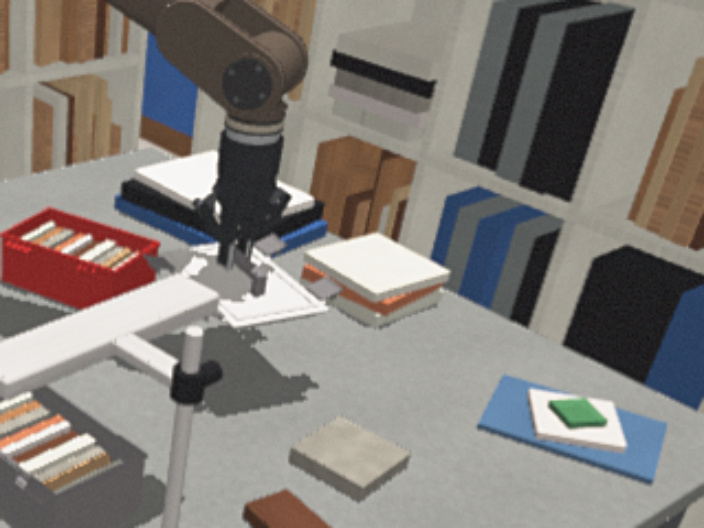

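The lid is held level by its handle, near crop (270,275), with a gap of 0.17. Next I carry it over the box.

```bash
python3 - <<'E'
from h import *
q=quat(BY,0,np.pi)
arm.goto(box(-.018,0,.14),q); o=st()
arm.wait(.2); o=st()
im=eyes.get_image("top"); cv2.imwrite("pics/hov.png",im)
# lid plate corners in the picture: plate top z = TCP - .021 + .013
z=o["tool_pos"][2]-.0214+.013
hsv=cv2.cvtColor(im,cv2.COLOR_BGR2HSV); w=((hsv[...,2]>165)&(hsv[...,1]<40)).astype(np.uint8); w[:190]=0; w[:,:280]=0; w[:,385:]=0; w[300:]=0
c=max(cv2.findContours(w,0,1)[0],key=cv2.contourArea)
P=(onplane("top",c.reshape(-1,2),z)[:,:2]-B)@rz(BY)*1000
print(cv2.boundingRect(c)); print("box-frame extents x",np.percentile(P[:,0],[0,5,95,100]),"y",np.percentile(P[:,1],[0,3,97,100]))
R=Rot.from_quat(o["eef_rot"]).as_matrix(); print(np.degrees(np.arctan2(-R[0,1],R[1,1])),R[2].round(4),((o["tool_pos"][:2]-B)@rz(BY)*1000).round(1))
big=cv2.resize(im[160:290,270:395],None,fx=4.5,fy=4.5,interpolation=2); cv2.imwrite("pics/hovc.png",big)
E
```

```text
t4.89 [ 0.5204 -0.0089  0.1396] F [-0.4 -0.3 -3.4] gap 0.171 gf 58.9
t5.09 [ 0.5205 -0.0086  0.1399] F [-0.5 -0.1 -3. ] gap 0.175 gf 58.9
(280, 190, 27, 3)
box-frame extents x [82.42108131 82.77312127 88.30252722 88.65777787] y [ 58.61333948  61.13647863 122.50628655 122.66414747]
4.088245678494667 [ 1.e-04  1.e-04 -1.e+00] [-17.9   0.9]
```

View pics/hovc.png

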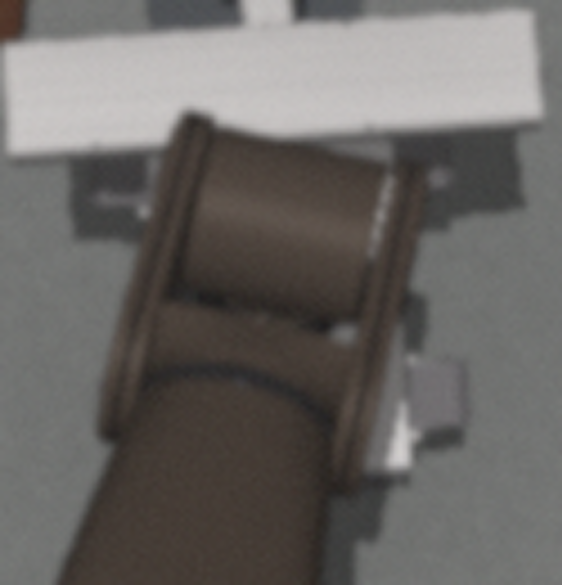

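The arm covers the lid, but the lid's near right corner shows at crop (408,468), about px (360.7,264). The bar edge stays clear of the gripper body, and the wrist passes well above it.

```bash
python3 - <<'E'
from h import *
for z in (.1265,.1315): print(((onplane("top",[[360.7,264]],z)[:,:2]-B)@rz(BY)*1000).round(1))
q=quat(BY,0,np.pi)
hit=arm.move_straight(box(-.018,-.001,.113),.1); st()
hit=arm.move_straight(box(-.018,-.001,.090),.03,until_force=10); print(hit); o=st()
print(((o["tool_pos"][:2]-B)@rz(BY)*1000).round(1))
E
```

```text
[[-103.6  -64.8]]
[[-104.1  -64.4]]
t5.56 [ 0.5201 -0.0104  0.1123] F [ 0.1  0.2 -2.8] gap 0.172 gf 58.9
True
t6.15 [ 0.5192 -0.0104  0.0947] F [ 0.1 -0.2 -3.9] gap 0.176 gf 58.9
[-19.4  -0.7]
```

```bash
python3 - <<'E'
from h import *
hit=arm.move_straight(box(-.019,-.0005,.088),.03,until_force=25); print(hit); st()
arm.wait(.2);st()
arm.set_gripper(.45); st()
arm.move_straight(box(-.019,0,.16),.25); arm.set_gripper(0.); st()
for t in (0,np.pi):
  for s in (1,-1):
    for x in (.065,.055,-.065):
      for d in (20,30,40,50):
        R=Rot.from_euler("z",BY)*Rot.from_euler("x",-s*np.radians(d))*Rot.from_euler("x",np.pi)*Rot.from_euler("z",t)
        a=R.as_matrix()[:,2]
        q=[arm.inverse_kinematics(box(x,s*.095,z),R.as_quat()) for z in(.06,.11)]
        print(s,x,d,a.round(2),[None if k is None else np.round(k,2).tolist() for k in q])
E
```

```text
True
t6.36 [ 0.5187 -0.0102  0.0934] F [-1.1  0.1  4.5] gap 0.172 gf 59.9
t6.56 [ 0.5188 -0.0102  0.0934] F [-0.1 -0.6  5.5] gap 0.172 gf 60.1
t6.91 [ 0.5173 -0.0099  0.0917] F [-0.2 -0.1 -0.4] gap 0.448 gf 0.0
t7.78 [ 0.5192 -0.0096  0.1593] F [ 0.6  0.1 -0.3] gap 0.000 gf 0.0
1 0.065 20 [ 0.02 -0.34 -0.94] [[0.13, 0.37, 1.84, -0.42, 0.99, 1.87], [0.13, 0.3, 1.82, -0.4, 1.07, 1.83]]
1 0.065 30 [ 0.03 -0.5  -0.87] [[0.19, 0.42, 1.82, -0.6, 1.06, 2.03], [0.19, 0.35, 1.8, -0.58, 1.13, 1.98]]
1 0.065 40 [ 0.04 -0.64 -0.77] [[0.25, 0.48, 1.79, -0.76, 1.15, 2.17], [0.25, 0.4, 1.78, -0.74, 1.21, 2.11]]
1 0.065 50 [ 0.05 -0.76 -0.64] [[0.29, 0.54, 1.76, -0.9, 1.26, 2.28], [0.29, 0.47, 1.76, -0.88, 1.31, 2.22]]
1 0.055 20 [ 0.02 -0.34 -0.94] [[0.13, 0.35, 1.86, -0.42, 0.99, 1.87], [0.13, 0.28, 1.85, -0.4, 1.07, 1.83]]
1 0.055 30 [ 0.03 -0.5  -0.87] [[0.19, 0.4, 1.84, -0.61, 1.06, 2.04], [0.19, 0.33, 1.83, -0.58, 1.13, 1.99]]
1 0.055 40 [ 0.04 -0.64 -0.77] [[0.25, 0.46, 1.82, -0.77, 1.15, 2.18], [0.25, 0.38, 1.81, -0.74, 1.21, 2.12]]
1 0.055 50 [ 0.05 -0.76 -0.64] [[0.3, 0.53, 1.79, -0.9, 1.2
[... 3796 characters left out ...]
5, 0.45, 1.34, -2.33]]
-1 0.055 40 [-0.04  0.64 -0.77] [[-0.55, 0.52, 1.72, 0.56, 1.39, -2.44], [-0.55, 0.45, 1.71, 0.55, 1.45, -2.4]]
-1 0.055 50 [-0.05  0.76 -0.64] [[-0.59, 0.59, 1.68, 0.65, 1.51, -2.5], [-0.59, 0.52, 1.68, 0.65, 1.57, -2.45]]
-1 -0.065 20 [-0.02  0.34 -0.94] [[-0.57, 0.19, 2.07, 0.31, 1.11, -2.38], [-0.57, 0.11, 2.05, 0.3, 1.21, -2.35]]
-1 -0.065 30 [-0.03  0.5  -0.87] [[-0.63, 0.26, 2.03, 0.42, 1.24, -2.49], [-0.63, 0.18, 2.01, 0.41, 1.33, -2.45]]
-1 -0.065 40 [-0.04  0.64 -0.77] [[-0.68, 0.34, 1.99, 0.5, 1.36, -2.57], [-0.68, 0.25, 1.98, 0.49, 1.45, -2.52]]
-1 -0.065 50 [-0.05  0.76 -0.64] [[-0.72, 0.42, 1.94, 0.57, 1.49, -2.62], [-0.72, 0.34, 1.94, 0.57, 1.57, -2.58]]
```

The lid went down: the TCP is at 0.0934, exactly the seated height, and it has been released. Next come the clips. I tilt the tool 50° sideways and come in from outside in y, under the ends of the bar, starting with the near +y clip.

```bash
cat >> h.py <<'E'
def side(s,d=50):
    return (Rot.from_euler("z",BY)*Rot.from_euler("x",-s*np.radians(d)+np.pi)*Rot.from_euler("z",np.pi if s>0 else 0)).as_quat()
def bf(): 
    o=arm.observe(); return np.r_[(o["tool_pos"][:2]-B)@rz(BY),o["tool_pos"][2]]*1000, rz(BY).T@o["contact_force"][:2], o["contact_force"][2], o["time_s"]
def clip(x,s,d=.009,yend=.066,F=18):
    pt=lambda y,z: box(x,s*y-.0005,z)
    arm.move_straight(pt(.125,.118),.2)
    for th in (30,0,-30,-60):
        a=np.radians(th); y=.0705+.024*np.cos(a)-np.sin(a)*d; z=.0825+.024*np.sin(a)+np.cos(a)*d
        h=arm.move_straight(pt(y,z),.1,until_force=25); 
        p,f,fz,t=bf(); print(th,h,p.round(1),f.round(1),round(fz,1),round(t,2))
        if h: return False
    arm.move_straight(pt(y,.055),.1,until_force=25)
    h=arm.move_straight(pt(yend,.055),.05,until_force=F); p,f,fz,t=bf(); print("push",h,p.round(1),f.round(1),round(fz,1),round(t,2))
    return h
E
python3 - <<'E'
from h import *
arm.goto(box(-.065,.17,.15),side(1)); print(bf())
print(clip(-.065,1))
eyes_im=eyes.get_image("scene"); cv2.imwrite("pics/c3.png",cv2.resize(eyes_im[150:330,220:460],None,fx=3.3,fy=3.3,interpolation=2))
E
```

```text
(array([-64.6802051 , 169.7517073 , 150.17223934]), array([ 0.20631915, -0.28462154]), np.float64(-1.2105024161757891), 8.7417)
30 False [-64.9  86.2 102.4] [-0.8 -0.1] -0.1 9.73
0 False [-65.   94.6  91.3] [ 0.2 -0.1] 0.0 10.02
-30 False [-65.5  95.2  77.9] [-0.4 -0.3] 0.1 10.3
-60 False [-65.6  89.3  65.5] [-0.6 -0. ] 0.5 10.58
push True [-65.   77.7  54. ] [-2.1  9.5] 3.1 11.22
True
```

View pics/c3.png

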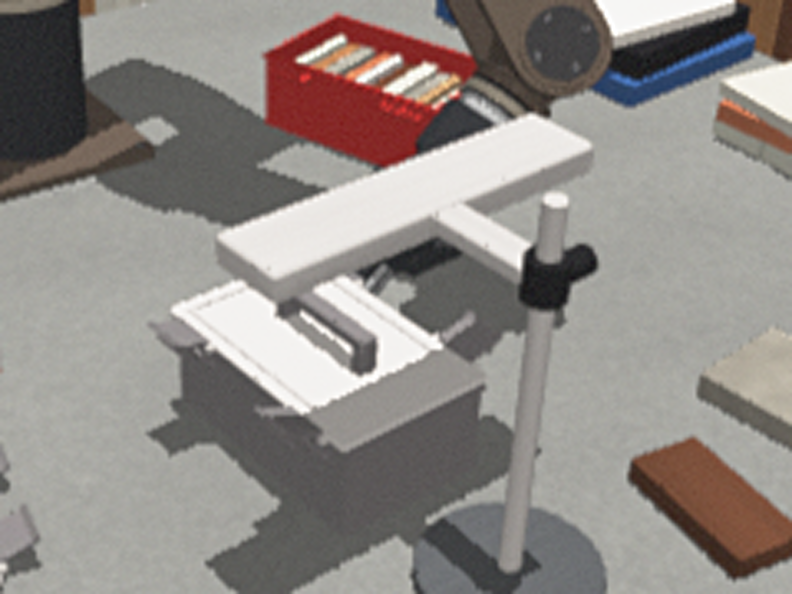

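The lid is flat on the box. A grey piece at crop (375,275) looks like the near +y clip, possibly still up, with the gripper behind it. I check that by projection.

```bash
python3 - <<'E'
from h import *
def clipline(x,s,th): a=np.radians(th); return [box(x+dx,s*(.0705+.030*np.cos(a)),.0825+.030*np.sin(a)) for dx in(-.018,.018)]+[box(x,s*.0705,.0825)]
for x in(-.065,.065):
  for th in(20,0,-45,-90): print(x,th,((proj("scene",clipline(x,1,th))-[220,150])*3.3).round().tolist())
print("tcp",((proj("scene",arm.observe()["tool_pos"])-[220,150])*3.3).round())
im=cv2.imread("pics/c3.png"); c=cv2.resize(im[230:370,330:520],None,fx=4,fy=4,interpolation=2); cv2.imwrite("pics/c3b.png",c)
E
```

```text
-0.065 20 [[356.0, 240.0], [385.0, 260.0], [342.0, 272.0]]
-0.065 0 [[357.0, 250.0], [386.0, 270.0], [342.0, 272.0]]
-0.065 -45 [[347.0, 276.0], [376.0, 297.0], [342.0, 272.0]]
-0.065 -90 [[326.0, 294.0], [355.0, 315.0], [342.0, 272.0]]
0.065 20 [[467.0, 315.0], [501.0, 338.0], [454.0, 351.0]]
0.065 0 [[468.0, 326.0], [501.0, 349.0], [454.0, 351.0]]
0.065 -45 [[457.0, 353.0], [490.0, 376.0], [454.0, 351.0]]
0.065 -90 [[435.0, 373.0], [468.0, 397.0], [454.0, 351.0]]
tcp [[348. 300.]]
```

View pics/c3b.png

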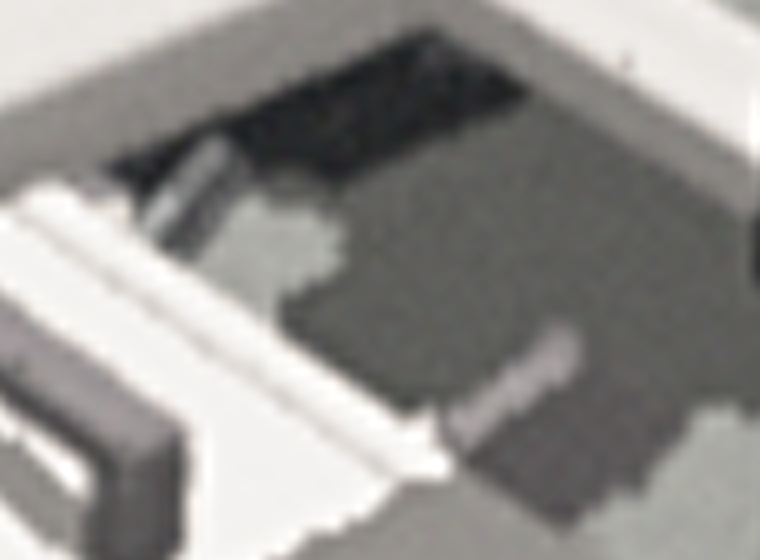

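```bash
python3 - <<'E'
from h import *
h=arm.move_straight(box(-.065,.066,.055),.03,until_force=20); print(h,[np.round(k,1) for k in bf()])
arm.move_straight(box(-.065,.105,.065),.2); print([np.round(k,1) for k in bf()])
arm.move_straight(box(-.065,.17,.12),.25)
im=eyes.get_image("scene"); cv2.imwrite("pics/c3c.png",cv2.resize(im[220:262,320:378],None,fx=11,fy=11,interpolation=2)); print(bf()[3])
E
```

```text
True [array([-65. ,  77.8,  54. ]), array([-3. ,  8.7]), np.float64(3.9), np.float64(11.5)]
[array([-64.1, 105.3,  66. ]), array([ 0.4, -0.3]), np.float64(-0.6), np.float64(11.8)]
12.3583
```

View pics/c3c.png

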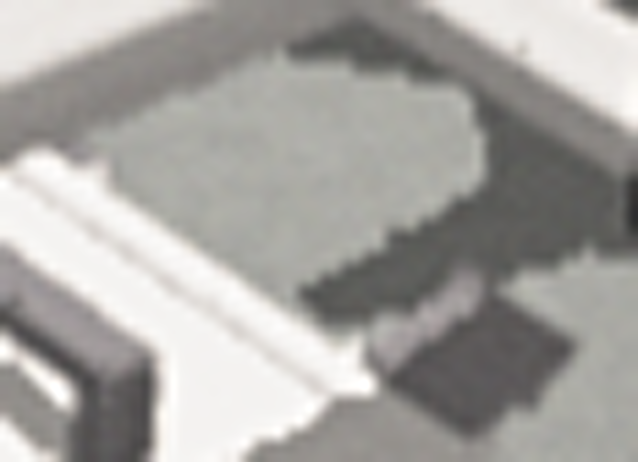

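The near +y clip has gone from view and reads as down. The firm stop at y≈77.8 mm matches its 76 mm home face. Next, a light re-touch to confirm, then the far +y clip.

```bash
cat >> h.py <<'E'
def retouch(x,s):
    arm.move_straight(box(x,s*.092,.057),.15)
    h=arm.move_straight(box(x,s*.066,.057),.04,until_force=5); p,f,fz,t=bf(); print("retouch",h,p.round(1),f.round(1),round(t,2))
def out(x,s):
    arm.move_straight(box(x,s*.105,.065),.2); arm.move_straight(box(x,s*.17,.12),.25)
E
python3 - <<'E'
from h import *
arm.move_straight(box(-.065,.11,.062),.25); retouch(-.065,1); out(-.065,1)
arm.move_straight(box(.06,.17,.12),.25); print([np.round(k,1) for k in bf()])
clip(.06,1); retouch(.06,1); out(.06,1); st()
E
```

```text
retouch True [-64.6  78.   57.1] [-2.2  6.9] 13.57
[array([ 58.3, 168.7, 118.1]), array([-0.9, -0.2]), np.float64(-0.4), np.float64(15.0)]
30 False [ 59.9  85.8 102. ] [-0.9 -0.4] -0.1 15.95
0 False [59.7 94.9 90.6] [-0.3  0.3] -0.1 16.23
-30 False [59.2 95.3 77. ] [-0.7  0.1] -0.5 16.52
-60 False [59.3 89.2 65.2] [0.2 0.6] 0.5 16.8
push True [59.9 78.  50.4] [1.  4.6] -1.7 17.44
retouch True [60.  79.2 56.7] [-0.   4.9] 18.13
t18.91 [0.5862 0.1648 0.1194] F [0.1 0.3 0.3] gap 0.005 gf 0.0
```

```bash
python3 - <<'E'
from h import *
arm.move_straight(box(.06,.10,.066),.25); arm.move_straight(box(.06,.088,.060),.15)
h=arm.move_straight(box(.06,.068,.060),.04,until_force=22); print(h,[np.round(k,1) for k in bf()])
arm.wait(.2);print([np.round(k,1) for k in bf()])
retouch(.06,1); out(.06,1)
arm.move_straight(box(-.065,.17,.12),.3)
arm.goto(box(-.13,.0,.26),quat(BY,0,0)); st()
im=eyes.get_image("top"); cv2.imwrite("pics/top2.png",im)
# metric profile at clips: plane z=.0825, y-profile averaged over x strip
g=cv2.cvtColor(im,cv2.COLOR_BGR2GRAY)
for x in(-.065,.03,0.045,.065):
    Y=np.arange(.055,.112,.0025); X=np.linspace(x-.012,x+.012,9)
    for s in(1,-1):
        pr=np.mean([[g[tuple(np.round(proj("top",box(xx,s*y,.0825))[0]).astype(int)[::-1])] for y in Y] for xx in X],0); print(x,s,pr.astype(int).tolist())
E
```

```text
True [array([60.7, 79.2, 60.5]), array([0. , 5.9]), np.float64(3.4), np.float64(20.0)]
[array([60.7, 79.2, 60.4]), array([-0.4,  6.2]), np.float64(4.2), np.float64(20.2)]
retouch True [60.1 79.2 56.8] [-0.7  4.7] 20.93
t24.03 [ 0.409  -0.0175  0.2598] F [ 0.7 -0.2 -0.6] gap 0.003 gf 0.0
-0.065 1 [63, 61, 60, 62, 66, 69, 73, 82, 93, 101, 106, 109, 110, 110, 109, 109, 109, 107, 107, 109, 109, 110, 110]
-0.065 -1 [62, 61, 62, 61, 60, 60, 59, 59, 55, 56, 58, 62, 65, 64, 58, 54, 54, 55, 59, 65, 79, 96, 107]
0.03 1 [196, 196, 198, 196, 175, 138, 112, 109, 108, 108, 109, 108, 106, 106, 106, 106, 106, 106, 106, 106, 104, 104, 106]
0.03 -1 [194, 197, 199, 195, 176, 145, 110, 96, 93, 92, 93, 93, 94, 94, 92, 93, 96, 102, 106, 107, 108, 108, 109]
0.045 1 [179, 179, 187, 188, 172, 144, 113, 101, 92, 87, 83, 82, 80, 79, 79, 80, 80, 80, 80, 81, 81, 80, 83]
0.045 -1 [194, 193, 194, 192, 177, 144, 112, 96, 88, 84, 84, 84, 82, 81, 79, 78, 80, 84, 85, 84, 84, 85, 87]
0.065 1 [122, 123, 124, 122, 112, 94, 75, 67, 63, 64, 64, 65, 65, 65, 65, 65, 66, 66, 66, 66, 66, 66, 67]
0.065 -1 [126, 126, 125, 121, 111, 93, 79, 74, 73, 73, 73, 73, 74, 73, 73, 72, 69, 65, 65, 65, 66, 66, 66]
```

Both +y clips stop on a vertical face: y is the same at two heights and at 5 N and 22 N, so they are home. The top profile shows no flap left up on the +y side. Next, the -y side.

```bash
python3 - <<'E'
from h import *
print("mug",onplane("top",[[452,165],[428,178]],.085).round(3))
arm.goto(box(-.065,-.17,.15),side(-1)); print([np.round(k,1) for k in bf()])
clip(-.065,-1)
arm.move_straight(box(-.065,-.088,.060),.15)
h=arm.move_straight(box(-.065,-.068,.060),.04,until_force=22); print(h,[np.round(k,1) for k in bf()])
retouch(-.065,-1); out(-.065,-1); st()
E
```

```text
mug [[ 0.705 -0.318  0.085]
 [ 0.668 -0.254  0.085]]
[array([ -64.7, -169.2,  150.4]), array([0.1, 0.2]), np.float64(0.6), np.float64(25.0)]
30 False [-65.1 -86.9 102.1] [-0.6 -0.1] -0.2 25.98
0 False [-64.9 -95.7  91.3] [ 0.2 -0.2] -0.6 26.27
-30 False [-65.4 -95.9  77.9] [-0.4  0.2] -0.3 26.55
-60 False [-65.5 -90.   65.7] [-0.1  0.3] 0.4 26.83
push True [-65.  -78.1  51.4] [ 0.7 -3.3] -4.1 27.49
True [array([-64.7, -79.2,  59.8]), array([-0.8, -4.8]), np.float64(1.2), np.float64(28.1)]
retouch True [-65.  -79.3  56.9] [-1.  -3.8] 28.81
t29.59 [ 0.4851 -0.1815  0.1193] F [0.3 1.5 0.3] gap -0.002 gf 0.0
```

```bash
python3 - <<'E'
from h import *
arm.move_straight(box(.06,-.17,.12),.25); print([np.round(k,1) for k in bf()])
clip(.06,-1)
arm.move_straight(box(.06,-.088,.060),.15)
h=arm.move_straight(box(.06,-.068,.060),.04,until_force=22); print(h,[np.round(k,1) for k in bf()])
retouch(.06,-1); out(.06,-1); arm.move_straight(box(-.065,-.17,.12),.3); st()
arm.goto(box(-.16,0,.27),quat(BY,0,0)); st()
im=eyes.get_image("top"); cv2.imwrite("pics/top3.png",im); t0=cv2.imread("pics/top0.png")
g=cv2.cvtColor(im,cv2.COLOR_BGR2GRAY)
for x in(-.065,.0,.05,.065):
    Y=np.arange(.055,.112,.0025); X=np.linspace(x-.010,x+.010,9)
    for s in(1,-1):
        pr=np.mean([[g[tuple(np.round(proj("top",box(xx,s*y,.0825))[0]).astype(int)[::-1])] for y in Y] for xx in X],0); print(x,s,pr.astype(int).tolist())
# bystanders / short lid: picture difference
for n,(x0,x1,y0,y1) in dict(short=(410,500,215,295),mug=(415,475,140,190),tile=(185,235,145,195),plank=(245,285,120,175),lampbar=(265,395,160,192)).items():
    print(n,round(float(cv2.absdiff(im,t0)[y0:y1,x0:x1].mean()),1))
E
```

```text
[array([  58.7, -168.3,  118.2]), array([-0.4, -0.5]), np.float64(0.3), np.float64(30.2)]
30 False [ 59.9 -86.7 102. ] [-0.  0.] -0.8 31.18
0 False [ 60.1 -96.1  91.1] [ 0.5 -0.3] 0.1 31.47
-30 False [ 59.3 -95.8  77.1] [-0.3 -0.4] 0.1 31.75
-60 False [ 59.3 -89.7  65.2] [-0.1 -0.3] 0.3 32.03
push True [ 60.5 -77.1  50.7] [ 1.3 -4.8] -1.7 32.71
True [array([ 60.1, -78.2,  59.7]), array([-1.1, -3.5]), np.float64(1.1), np.float64(33.4)]
retouch True [ 60.  -78.4  56.9] [-0.4 -3.3] 34.05
t35.40 [ 0.4848 -0.1807  0.1189] F [-0.4 -0.2  1. ] gap -0.004 gf 0.0
t36.42 [ 0.3793 -0.0193  0.2696] F [ 0.2 -0.1  0.1] gap 0.001 gf 0.0
-0.065 1 [133, 164, 188, 198, 194, 170, 127, 104, 99, 93, 94, 102, 108, 109, 109, 109, 108, 107, 107, 108, 109, 109, 109]
-0.065 -1 [196, 198, 198, 183, 147, 115, 105, 108, 110, 110, 110, 110, 109, 109, 109, 109, 109, 110, 110, 110, 110, 110, 110]
0.0 1 [196, 194, 196, 199, 197, 180, 146, 121, 113, 112, 112, 112, 112, 111, 111, 112, 112, 111, 110, 110, 110, 110, 110]
0.0 -1 [190, 194, 196, 185, 152, 123, 112, 111, 111, 110, 110, 109, 109, 109, 109, 109, 110, 110, 110, 111, 111, 111, 111]
0.05 1 [173, 172, 172, 175, 172, 160, 135, 109, 92, 80, 74, 70, 68, 69, 70, 70, 70, 70, 71, 70, 71, 70, 72]
0.05 -1 [172, 177, 180, 168, 141, 117, 98, 85, 76, 74, 74, 74, 74, 75, 77, 78, 78, 77, 75, 73, 73, 75, 78]
0.065 1 [115, 116, 115, 115, 112, 104, 87, 71, 64, 62, 63, 64, 65, 65, 65, 65, 65, 65, 66, 66, 65, 66, 67]
0.065 -1 [122, 122, 120, 109, 89, 77, 73, 70, 67, 66, 66, 66, 67, 66, 66, 66, 66, 66, 66, 66, 66, 66, 66]
short 2.8
mug 2.4
tile 2.2
plank 2.3
lampbar 3.6
```

All four clips read as down, and the bystanders and short lid are unchanged. The lid shifted about 2 mm toward +y within its play, so I re-check the +y clips by touch, then the handle height.

```bash
python3 - <<'E'
from h import *
arm.move_straight(box(-.04,0,.20),.25)
for x in(-.04,):
    h=arm.move_straight(box(x,0,.130),.2); h=arm.move_straight(box(x,0,.106),.04,until_force=10); print("handle",h,[np.round(k,1) for k in bf()])
arm.move_straight(box(-.04,0,.20),.25)
arm.goto(box(-.065,.17,.13),side(1))
for x in(-.065,.06):
    arm.move_straight(box(x,.17,.12),.3); arm.move_straight(box(x,.105,.066),.3); arm.move_straight(box(x,.09,.060),.15)
    h=arm.move_straight(box(x,.068,.060),.04,until_force=12); print(h,[np.round(k,1) for k in bf()])
    retouch(x,1); out(x,1)
arm.move_straight(box(-.065,.17,.12),.3); st()
E
```

```text
handle True [array([-39.1,  -0.2, 115.1]), array([-0.7,  0. ]), np.float64(3.7), np.float64(38.1)]
True [array([-64.3,  78.8,  60.1]), array([-1.5,  8.2]), np.float64(3.4), np.float64(41.8)]
retouch True [-64.9  78.9  56.9] [-0.7  5.4] 42.47
True [array([60.9, 80.2, 60.4]), array([-0.6,  5.5]), np.float64(1.0), np.float64(44.9)]
retouch True [60.1 80.2 56.8] [-0.2  4.3] 45.57
t46.91 [0.4608 0.1553 0.1188] F [ 0.2 -0.3 -0.1] gap 0.001 gf 0.0
```

```bash
python3 - <<'E'
from h import *
print(arm.finish_job()); st()
E
```

```text
the job is handed in; nothing more can be done
None
the job is handed in; nothing more can be done
```

The job is handed in at about 47 s: the long lid is fully down on the grey box, with its handle top at 115 mm, and all four clips read home by touch, but the hand-in call returned no verdict.

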